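Unclamp the tenoned rail and hold it up to the inspection camera

TASK

Raise the hold-down lever of the jig to upright or beyond, take the tenoned rail out of the jig, and hold it in the air in front of the inspection camera: the tenon pointing straight into the lens along the camera's line of sight (which slopes down, so the tenon end is the higher one), its end face centred about 100 mm in front of the glass, and the rail the same way up as it lay in the jig, not rolled on its side. Finish there with the rail still gripped and steady, the lever left up; do not pull the rail out from under the lowered lever, bump the camera, or disturb the offcut, tin or mallet.

Things in the scene. Friction and masses are not known exactly. Their poses are not given: they have to be found in the camera images.
- jig: Grey plate 270 x 100 x 18 mm fixed to the bench; the rail lies loose on it between two pairs of wooden cleats, 30 mm long, 8 mm high, at x -65 and +38 mm, 1.5 mm play; between the pairs its sides are free down to the plate. Steel post, 44 mm wide, 103 mm high, at x -133 to -97 mm. Origin on the bench under the seated rail's centre; x along the rail to its tenon, y across, z up.
- holddown (a joint): Hinge of the hold-down lever, rad: 0 = down on the rail, 1.57 = upright, 1.8 = stop, leaning back away from the rail. Friction (about 0.2 N m) keeps it where it is left; no spring. It turns about a horizontal line through holddown_pivot parallel to the jig's y; raising swings its free end up and back towards the jig's -x.
- holddown_pivot (a point): Point on the lever's hinge line, on the post, 115 mm from the jig's origin towards -x, 85 mm above the bench. Axes as the jig's.
- holddown_grip (a point): Grip point on the lever's handle. Lever: steel bar 14 mm wide, 10 thick, from the pivot over the rail to jig +x (when down), a rubber foot on the rail's top 50 mm along. At its end a round crossbar, 14 mm thick, sticks out to jig -y, to 65 mm from the bar's middle. This point: on its axis, 38 mm from the bar's middle, 100 mm from the hinge line, 85 mm above the bench when down. Moves with it.
- rail: The pine rail: 180 mm long over all, a body 140 mm long, 32 mm wide (y) and 40 mm high (z), and at its +x end a tenon 40 mm long, 12 mm thick (y) and 28 mm high, centred on the end. About 110 g. Origin at the centre of the underside at half of the overall length; x along the rail to the tenon, z up as it lies in the jig. Centre of mass near x = -14 mm, z = 20 mm.
- rail_tip (a point): Centre of the tenon's end face: rail x = +90, y = 0, z = +20 mm.
- rail_butt (a point): Centre of the rail's plain end face: rail x = -90, y = 0, z = +20 mm.
- cam_stand: Fixed camera stand: foot 130 x 130 x 14 mm, column 20 mm thick, 380 mm high, 55 mm behind the origin (-x). Origin on the bench; x is the level direction in which the camera looks, z up. The camera head (56 x 38 x 38 mm, with a round 34 mm lens barrel) is above the origin; its height and downward slope differ each time and are locked stiffly.
- lens (a point): Centre of the lens glass, 58 mm in front of the middle of the camera head, 24 to 32 cm above the bench. Its x axis is the line of sight, pointing out of the lens and sloping 0.15 to 0.42 rad below level; y is level, z the camera's up.
- offcut: Pine offcut, 150 x 40 x 22 mm, no tenon, lying loose on the bench beyond the jig. Origin under its centre. Leave alone.
- tin: Closed round steel tin, 68 mm diameter, 75 mm high, on the bench. Origin under its centre. Leave alone.
- mallet: Wooden mallet lying on the bench: head 70 x 120 x 55 mm centred 100 mm from the origin along x, round handle 24 mm thick to 165 mm the other way. Origin on the bench below the handle's axis. Leave alone.
Things that resemble listed ones, but are neither listed nor needed, are in the scene too. What is shaped like the rail but pink is not meant.

How it is judged (in metres and radians):
On the way, in this order (a step that is already met when the one before it is completed fails the run):
1. the hold-down lever is raised to about upright or beyond (value of joint holddown above 1.4 rad), for 0.2 s.
2. the rail is lifted clear of the jig (height (world z) of each of rail_tip, rail_butt above 0.085 m and contact force between rail and jig below 0.1 N and contact force between rail and the fingers above 1 N), for 0.2 s.
At the end, for the whole second after the job is handed in: Fingers alone hold the rail still, tenon to the lens: tip centre 75 to 125 mm from the glass and within 20 mm of the line of sight (each way), length within 0.18 rad of that line, width within 0.2 rad of the camera's y, top up; lever above 1.3 rad (x of rail_tip in the frame of lens between 0.075 and 0.125 m and y of rail_tip in the frame of lens between -0.02 and 0.02 m and z of rail_tip in the frame of lens between -0.02 and 0.02 m and x of rail_butt in the frame of lens above 0.2 m and angle between the x axis of rail and the x axis of lens, either way round below 0.18 rad and angle between the y axis of rail and the y axis of lens, either way round below 0.2 rad and angle between rail's own z axis and vertical below 0.8 rad and height (world z) of rail_butt above 0.09 m and contact force between rail and the fingers above 1 N and contact force between rail and cam_stand below 0.1 N and contact force between rail and jig below 0.1 N and linear speed of rail below 0.02 m/s and angular speed of rail below 0.15 rad/s and value of joint holddown above 1.3 rad); the arm keeps its last pose, push and grip.
It fails at once if the rail is pulled out from under the lowered lever (value of joint holddown below 1.2 rad and distance of rail from where it was at the start of the episode above 0.02 m).
It fails at once if the camera is bumped out of its setting (distance of lens from where it was at the start of the episode above 0.01 m).
It fails at once if the offcut, tin or mallet is disturbed (distance of any of offcut, tin, mallet from where it was at the start of the episode above 0.02 m).
It also fails if it takes over 51 s, if anything falls off the work surface, if the arm or the gripper's body presses on something with over 40 N, if the wrist force passes 120 N, or if a joint passes its speed limit or range.

ROBOT

A 6-joint arm with a two-finger parallel gripper is mounted at the origin on the work surface. World frame = base frame: x ahead of the robot, y to its left, z up, the work surface at z = 0. Lengths are in mm, angles in degrees, forces in N, time in s.
With the tool pointing down it reaches from about 375 to 900 mm from the base axis. Payload 3.1 kg.
Tool frame: the origin (TCP) lies at the centre of the arm's flange, where the gripper is bolted on; the fingertips stand 182 mm ahead of it and the grasp point (between the pads) lies 164 mm ahead of it; z points along the fingers, y is the line along which they close (so a half turn about z gives the same grasp; the last joint's range is limited). The gripper opens to 87 mm and grips with 3 to 60 N. Pads are 19 mm wide; open, the fingers measure 117 mm over their backs; the gripper's body (75 mm by 190 mm) begins 51 mm behind the grasp point.
Start: joints at [-80.243, 30.224, 82.088, -0, 67.689, -10.227], TCP at [213.628, -587.334, 404.748] pointing down, gripper open.
Joint ranges: [-176.69, 176.69], [-43.24, 126.21], [12.49, 139.97], [-82, 262], [0, 151.66], [-163.58, 163.58]. Speed limits (degrees/s): [159.86, 159.86, 180, 180, 180, 180].

INTERFACE

Orientations are given as a 3x3 rotation matrix whose columns are the frame's x, y, z axes.
In Python, from bench import r gives the robot as it stands. Calls block until the motion is done:
- r.move_pose(position, orientation): joint-space move of the TCP to a pose.
- r.move_linear(position, feed=150, rotation=None, contact_N=None): straight line of the TCP; rotation=None keeps the orientation; feed is the mean speed in mm/s. With contact_N (N) it stops when the force on the tool has changed by that much, and returns True; else False.
- r.set_joints(angles): joint-space move.
- r.let_go() and r.grab(strength=None): open the fingers fully, or close them until they stop; strength is the grip in N (None keeps the last).
- r.dwell(seconds).
- r.inverse_kinematics(position, orientation): joint angles nearest the present ones, or None.
- r.state(): the state.
- r.grab_frame(name): name is "side" or "top"; returns the picture (400x640x3 uint8, blue, green, red); there is no depth.
- r.calibration(name): a dict with "camera_matrix" (3x3 intrinsics, pixels), "distortion" ([k1, k2, p1, p2, k3] as OpenCV has them; the pictures are not rectified), "R" (3x3) and "t" (3): a world point X has camera coordinates R X + t. Camera axes: x right, y down, z forward; pixel columns grow to the right and rows downward; lengths in mm; the calibration is good to about 2 mm. A picture is of the moment at which its call begins. calibration takes no time and is no camera call.
A pose or a line that the arm cannot do raises r.IKError and nothing moves.
- r.job_done(): hands the job in; it is judged then, once.
The state is a dict: "time_s": time; "joints": joint angles; "dq": joint speeds; "joint_torque": joint torques, N m; "position": TCP position; "tool_rot": TCP orientation; "ft_force": force on the tool from outside, world axes, zero at the start; "torque": the same for the moment, N m; "gripper_width": opening from 0.0 (shut) to 1.0 (fully open); "finger_force": force on a finger pad.
Only numpy, scipy, OpenCV 4.12 (cv2) and the standard library are available. Lean on these libraries where they do the work, as an engineer would, in place of code of your own. Each camera call takes 0.05 s, during which the arm holds its last target. There are 200 camera calls.

## Working session

There is one attempt and no reset: what is moved stays moved. The work goes in short steps, each a Python script; the robot and the scene stay as the last script left them, time stands still between calls to the robot, and variables do not carry over. Pictures are saved under pics/ and viewed, at most 10 in all, crops included, and the job is handed in when it is done.

```bash
mkdir -p pics
python3 - <<'E'
from bench import r
import cv2
for n in("side","top"):
    cv2.imwrite(f"pics/{n}0.png",r.grab_frame(n)); c=r.calibration(n); print(n,c)
print(r.state())
E
```

```text
side {'camera_matrix': array([[517.79511071,   0.        , 324.9273944 ],
       [  0.        , 517.79511071, 197.41842742],
       [  0.        ,   0.        ,   1.        ]]), 'distortion': array([-0.17199208,  0.        ,  0.        ,  0.        ,  0.        ]), 'R': array([[ 0.99457733, -0.10149978,  0.02266579],
       [-0.03266316, -0.51177091, -0.85850082],
       [ 0.09873733,  0.85310511, -0.51231105]]), 't': array([-537.37713925,  135.6063488 , 1473.93126655])}
top {'camera_matrix': array([[441.56649398,   0.        , 321.19664423],
       [  0.        , 441.56649398, 203.7412712 ],
       [  0.        ,   0.        ,   1.        ]]), 'distortion': array([-0.0654895,  0.       ,  0.       ,  0.       ,  0.       ]), 'R': array([[ 2.31573485e-02, -9.99726664e-01,  3.21471351e-03],
       [-9.88999022e-01, -2.33785357e-02, -1.46062928e-01],
       [ 1.46098159e-01,  2.03081598e-04, -9.89270078e-01]]), 't': array([ -37.003412  ,  519.92565842, 1519.4704642 ])}
{'time_s': 0.1, 'joints': array([-8.02417605e+01,  3.02739601e+01,  8.21497480e+01,  7.72181988e-04,
        6.76882272e+01, -1.02260952e+01]), 'dq': array([-0.04109263, -0.11523715, -0.22185427,  0.08499281, -0.08226877,
        0.02688361]), 'joint_torque': array([-1.53173465e-05, -4.40984809e+01, -1.77150357e+01,  6.34027692e-02,
        5.33675216e-02, -4.90903744e-05]), 'position': array([ 213.59023072, -587.0416086 ,  403.86178829]), 'tool_rot': array([[ 9.39787908e-01,  3.41758083e-01, -3.18836915e-04],
       [ 3.41758043e-01, -9.39786000e-01,  1.92748611e-03],
       [ 3.59095489e-04, -1.92039322e-03, -9.99998092e-01]]), 'ft_force': array([-1.06429129,  0.20087668,  0.04928572]), 'torque': array([-0.02708442, -0.05186635,  0.03534966]), 'finger_force': 0.0, 'gripper_width': 0.9989598212053378}
```

View pics/side0.png

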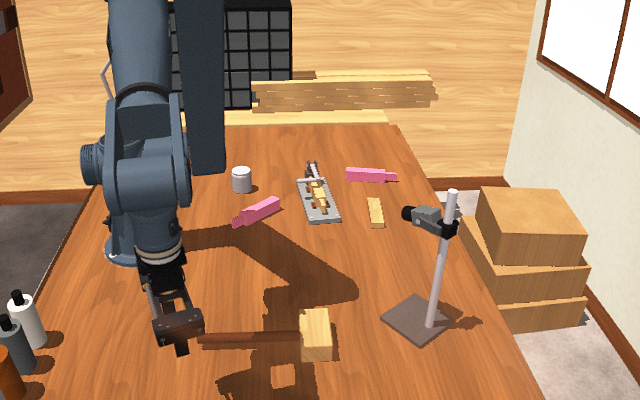

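View pics/top0.png

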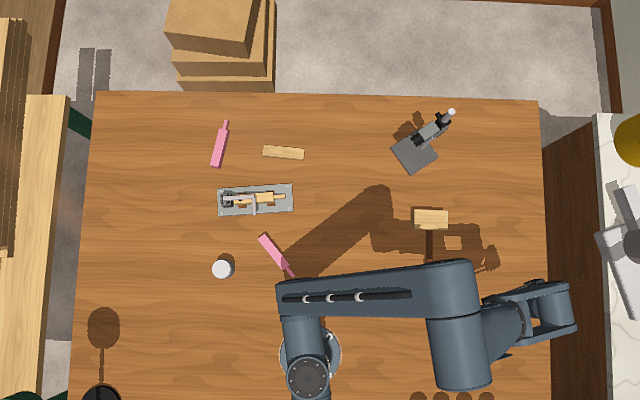

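The side view shows the jig at about (318,195), the camera head at (425,218), the tin at (242,180), the mallet at (315,330), the offcut at (375,212) and two pink decoys at (370,175) and (257,212). In the top view the jig is at (255,199), with the post on the left, and the camera stand foot is at (413,155). The rail candidates are the pine piece in the jig at top (255,199), the pink ones at (219,144) and (275,253), and the offcut at (284,152). Only the one in the jig is pine with a tenon, so I'll confirm it in an enlarged crop.

Run:
```python
import cv2,numpy as np
s=cv2.imread("pics/side0.png");t=cv2.imread("pics/top0.png")
def c(i,x,y,w,h,k): return cv2.resize(i[y:y+h,x:x+w],None,fx=k,fy=k,interpolation=cv2.INTER_CUBIC)
a=np.hstack([c(t,205,175,100,50,4),c(t,380,100,80,50,4)])   # 720x200... 
b=np.hstack([c(s,290,150,60,80,5),c(s,375,180,96,100,4)])
H=np.zeros((600,800,3),np.uint8);H[:200,:720]=a;H[200:600,:300]=c(s,290,150,60,80,5);H[200:600,310:694]=c(s,375,180,96,100,4)
cv2.imwrite("pics/crop.png",H)
```

```text
(no output)
```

View pics/crop.png

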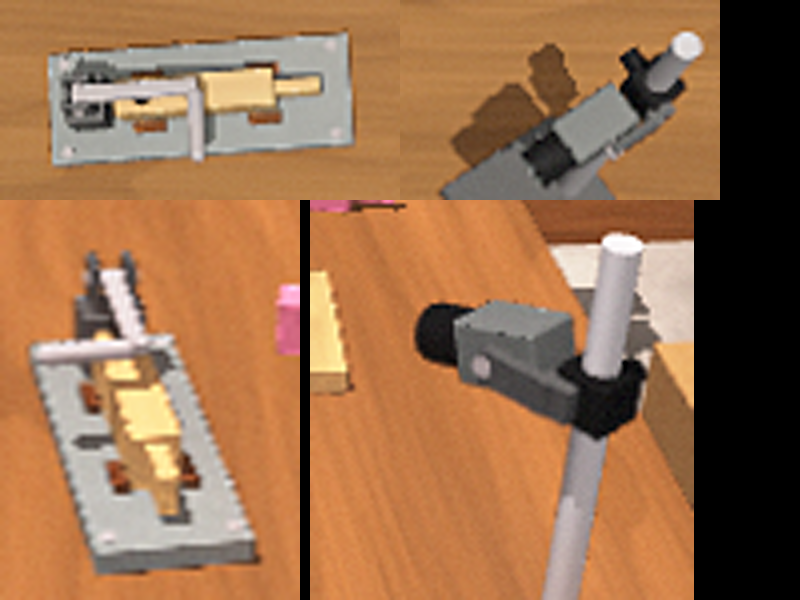

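The crop confirms the rail. The pine piece between the cleats is under the lever and has its tenon to the right (top view). The crossbar points down, towards the robot. Next I'll enlarge the camera head and the jig for keypoints.

Run:
```python
import cv2,numpy as np
s=cv2.imread("pics/side0.png");t=cv2.imread("pics/top0.png")
def c(i,x,y,w,h,k):
    o=cv2.resize(i[y:y+h,x:x+w],None,fx=k,fy=k,interpolation=cv2.INTER_CUBIC)
    for j in range(0,w,5): cv2.putText(o,str(x+j),(j*k,8),0,.3,(0,255,255));cv2.line(o,(j*k,0),(j*k,h*k),(0,255,255) if j%10==0 else (90,160,160),1) if j%10==0 else 0
    for j in range(0,h,10): cv2.putText(o,str(y+j),(0,j*k),0,.3,(0,255,255));cv2.line(o,(0,j*k),(w*k,j*k),(0,255,255),1)
    return o
H=np.zeros((600,800,3),np.uint8)
H[:300,:360]=c(s,400,200,36,30,10); H[:300,360:800]=c(s,430,200,44,30,10)
H[300:600,:400]=c(t,410,110,40,30,10)
H[300:600,400:800]=c(t,380,125,80,60,5)
cv2.imwrite("pics/crop2.png",H)
```

```text
(no output)
```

View pics/crop2.png

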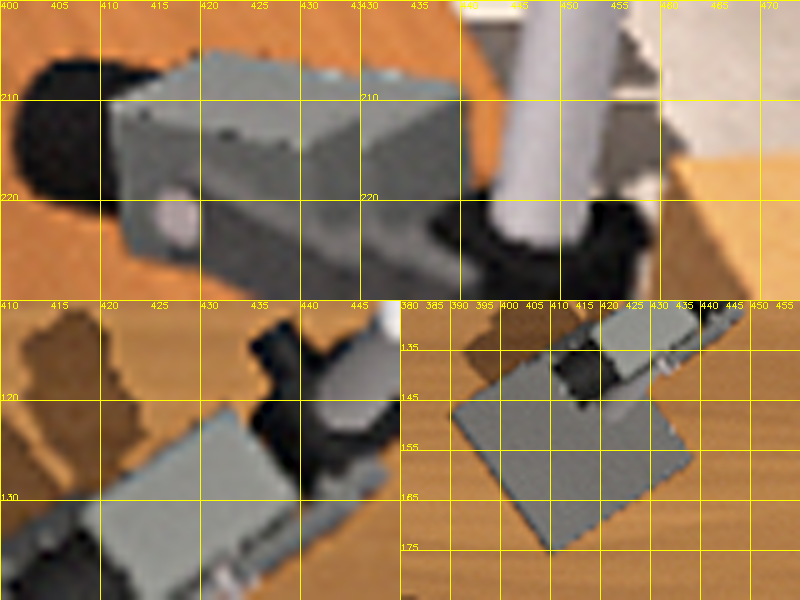

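The head's top-face corners in the side view are about (410,210), (420,205), (440.5,208) and (429.5,215). In the top view they are (424.5,140), (417.5,131), (432.5,120.5) and (439.5,129.5). The foot corners in the top view are (389.6,147.6), (409.6,174.6) and (438,156).

```bash
cat > geo.py <<'E'
import cv2,numpy as np
from bench import r
CAL={n:r.calibration(n) for n in("side","top")}
def und(n,p):
    c=CAL[n]; return cv2.undistortPoints(np.array(p,float).reshape(-1,1,2),c["camera_matrix"],c["distortion"]).reshape(-1,2)
def plane(n,p,z):
    c=CAL[n]; u=und(n,p); d=np.c_[u,np.ones(len(u))]@c["R"]; o=-c["R"].T@c["t"]
    return o+d*((z-o[2])/d[:,2])[:,None]
def tri(ps,pt):
    P=[np.c_[CAL[n]["R"],CAL[n]["t"]] for n in("side","top")]
    X=cv2.triangulatePoints(P[0],P[1],und("side",ps).T,und("top",pt).T); return (X[:3]/X[3]).T
def proj(n,X):
    c=CAL[n]; return cv2.projectPoints(np.array(X,float),cv2.Rodrigues(c["R"])[0],c["t"],c["camera_matrix"],c["distortion"])[0].reshape(-1,2)
E
python3 - <<'E'
from geo import *
np.set_printoptions(precision=1,suppress=True)
s=[(410.1,209.9),(419.9,204.6),(440.4,207.9),(429.5,214.9)]
t=[(424.5,140.1),(417.4,131.1),(432.3,120.6),(439.4,129.6)]
X=tri(s,t); print("head",X); print("reproj",proj("side",X)-s,proj("top",X)-t)
f=(X[0]+X[1])/2;b=(X[2]+X[3])/2; d=f-b; print("front,back",f,b,np.linalg.norm(d),np.degrees(np.arctan2(d[1],d[0])),np.arcsin(-d[2]/np.linalg.norm(d)), np.linalg.norm(X[0]-X[1]))
F=plane("top",[(389.6,147.6),(409.6,174.6),(438,156)],14); print("foot",F,(F[0]+F[2])/2,np.linalg.norm(np.diff(F,axis=0),axis=1)); e=F[1]-F[2]; print("yaw",np.degrees(np.arctan2(e[1],e[0])),np.degrees(np.arctan2(*(F[1]-F[0])[1::-1]))) 
print("coltop",plane("side",[(452.5,190.5)],380),plane("top",[(451.2,111.2)],380))
for z in(18,):
  J=plane("top",[(217.1,189.1),(291.6,182.9),(292.9,210.4),(219.1,215.9)],z); print("jig",J,J.mean(0),[np.linalg.norm(J[i]-J[(i+1)%4]) for i in range(4)],[np.degrees(np.arctan2(*(J[1]-J[0])[1::-1])),np.degrees(np.arctan2(*(J[2]-J[3])[1::-1]))])
# colour segmentation of jig
for n,box in(("top",(205,175,100,50)),("side",(290,150,60,85))):
  im=cv2.imread(f"pics/{n}0.png"); x,y,w,h=box; hsv=cv2.cvtColor(im[y:y+h,x:x+w],cv2.COLOR_BGR2HSV)
  m=((hsv[...,1]<60)&(hsv[...,2]>90)).astype(np.uint8)
  c=max(cv2.findContours(m,0,1)[0],key=cv2.contourArea); q=cv2.boxPoints(cv2.minAreaRect(c))+[x,y]; print(n,q, plane(n,q,18))
  y_=((hsv[...,0]>14)&(hsv[...,0]<27)&(hsv[...,1]>70)&(hsv[...,2]>175)).astype(np.uint8)
  for c in cv2.findContours(y_,0,1)[0]:
    if cv2.contourArea(c)>15: print(" pine",cv2.boxPoints(cv2.minAreaRect(c))+[x,y])
E
```

```text
head [[ 683.4 -331.6  298.4]
 [ 711.  -310.6  297.8]
 [ 741.4 -352.8  313.8]
 [ 713.2 -374.   311.6]]
reproj [[-0.   0. ]
 [ 0.1 -0. ]
 [-0.6  0.2]
 [ 0.1 -0. ]] [[ 0.  -0. ]
 [-0.   0.1]
 [ 0.1 -0.4]
 [-0.   0.1]]
front,back [ 697.2 -321.1  298.1] [ 727.3 -363.4  312.7] 53.93337454353644 125.4390098263675 0.27399472269168107 34.72765909462368
foot [[ 738.  -270.5   14. ]
 [ 638.8 -343.3   14. ]
 [ 711.1 -448.7   14. ]] [ 724.6 -359.6   14. ] [123.1 127.8]
yaw 124.49210399714642 -143.7486968870391
coltop [[ 746.3 -393.3  380. ]] [[ 746.6 -390.6  380. ]]
jig [[568.1 351.3  18. ]
 [596.9  83.4  18. ]
 [497.3  75.5  18. ]
 [471.2 338.5  18. ]] [533.4 212.2  18. ] [np.float64(269.40345396213604), np.float64(100.00034059166674), np.float64(264.28514093610033), np.float64(97.75292599881091)] [np.float64(-83.84974258688973), np.float64(-84.33464997218238)]
top [[216.1 188.3]
 [291.2 182.9]
 [293.2 211.3]
 [218.1 216.6]] [[571.  355.1  18. ]
 [596.9  84.9  18. ]
 [494.2  74.2  18. ]
 [468.4 341.9  18. ]]
 pine [[238. 214.]
 [304. 214.]
 [304. 224.]
 [238. 224.]]
 pine [[289. 208.]
 [304. 208.]
 [304. 214.]
 [289. 214.]]
 pine [[201.5 206.9]
 [216.  203. ]
 [220.  218. ]
 [205.5 221.9]]
 pine [[234. 199.]
 [251. 199.]
 [251. 203.]
 [234. 203.]]
 pine [[254.9 192.9]
 [283.7 190.6]
 [284.5 200. ]
 [255.6 202.3]]
 pine [[292.5 195.7]
 [293.  190. ]
 [304.3 191. ]
 [303.8 196.7]]
 pine [[205. 187.]
 [217. 187.]
 [217. 199.]
 [205. 199.]]
 pine [[299. 175.]
 [304. 175.]
 [304. 181.]
 [299. 181.]]
 pine [[265. 175.]
 [297. 175.]
 [297. 178.]
 [265. 178.]]
side [[292.1 169.7]
 [322.  160.2]
 [341.1 220.3]
 [311.2 229.8]] [[462.5 399.3  18. ]
 [576.7 468.   18. ]
 [595.4  60.4  18. ]
 [500.7  15.8  18. ]]
 pine [[313. 187.]
 [325. 187.]
 [325. 212.]
 [313. 212.]]
 pine [[308.4 182.6]
 [316.2 180.7]
 [318.8 191.1]
 [311.  193. ]]
```

Run:
```python
from geo import *
np.set_printoptions(precision=1,suppress=True)
q=lambda u,v:(u/4+205-.4,v/4+175-.4)
tip=plane("top",[q(321,77),q(321,95)],52); print("tenon end",tip,tip.mean(0))
sh=plane("top",[q(273,68),q(276,108)],58); print("shoulder x=50",sh,sh.mean(0))
cb=plane("top",[q(198,160)],85); print("crossbar end",cb)
a=np.radians(-84.2); ex=np.array([np.cos(a),np.sin(a),0]); ey=np.array([-ex[1],ex[0],0])
for nm,est in(("plate",np.array([533.4,212.2,0])),("tip",tip.mean(0)-90*ex),("sh",sh.mean(0)-50*ex),("cb",cb[0]+15*ex+65*ey)): print(nm,est)
O=np.array([533.4,212.2,0.])
P=lambda x,y,z:O+x*ex+y*ey+[0,0,z]
K=[P(90,0,38),P(50,-16,58),P(-15,-65,85),P(135,-50,18),P(-135,-50,18),P(135,50,18),P(-135,50,18),P(-8,-65,85),P(-22,-65,85)]
print("side",proj("side",K)); print("top",proj("top",K))
C=np.array([715,-346.8,287.]);w=np.radians(124.9)
for f in(.2,.27,.34):
  d=np.array([np.cos(f)*np.cos(w),np.cos(f)*np.sin(w),-np.sin(f)]);y=np.array([-np.sin(w),np.cos(w),0]);u=np.cross(d,y)
  ring=[C+58*d+17*(np.cos(k)*y+np.sin(k)*u) for k in np.linspace(0,6.28,40)]
  s=proj("side",ring);print(f,"side",s.min(0),s.max(0),"top",proj("top",ring).min(0),proj("top",ring).max(0), "headfrontcorner", proj("side",[C+28*d+19*y-19*u, C+28*d+19*y+19*u, C-28*d+19*y+19*u]))
```

```text
tenon end [[550.7 103.5  52. ]
 [534.7 102.9  52. ]] [542.7 103.2  52. ]
shoulder x=50 [[556.7 145.2  58. ]
 [521.4 141.2  58. ]] [539.  143.2  58. ]
crossbar end [[470.9 203.2  85. ]]
plate [533.4 212.2   0. ]
tip [533.6 192.7  52. ]
sh [534. 193.  58.]
cb [537.1 194.8  85. ]
side [[321.9 204.6]
 [314.6 193.1]
 [296.  177.1]
 [308.6 219.3]
 [295.  177.3]
 [340.6 216.3]
 [323.2 175.1]
 [296.3 178.1]
 [295.6 176. ]]
top [[279.7 196.7]
 [268.  201.1]
 [249.  215.5]
 [293.6 210.4]
 [218.3 216.2]
 [291.7 182.9]
 [217.1 188.7]
 [251.  215.4]
 [246.9 215.7]]
0.2 side [400.1 203.7] [410.2 218.5] top [409.4 137.7] [415.8 146.8] headfrontcorner [[410.2 225.4]
 [409.4 209.4]
 [429.8 215.9]]
0.27 side [400.1 205.3] [410.4 220.3] top [409.4 137.9] [415.7 147. ] headfrontcorner [[410.7 226.3]
 [409.  210.1]
 [429.3 214.9]]
0.34 side [400.3 206.9] [410.7 222.1] top [409.4 138.1] [415.8 147.1] headfrontcorner [[411.3 227.3]
 [408.6 210.9]
 [428.7 213.9]]
```

```bash
cat >> geo.py <<'E'
a=np.radians(-84.2); ex=np.array([np.cos(a),np.sin(a),0]); ey=np.array([-ex[1],ex[0],0]); ez=np.array([0,0,1.])
O=np.array([534.,193.2,0])
P=lambda x,y,z:O+x*ex+y*ey+z*ez
def rot(y,z): return np.c_[np.cross(y,z),y,z]
RL=rot(ex,-ez)          # lever grasp: fingers close along jig x, tool down
G=lambda th,dx=0:P(-115+100*np.cos(th)+dx,-40,85+100*np.sin(th))+164*ez   # TCP for lever angle
w=np.radians(124.9); f=.275
d=np.array([np.cos(f)*np.cos(w),np.cos(f)*np.sin(w),-np.sin(f)]); cy=np.array([-np.sin(w),np.cos(w),0]); cu=np.cross(d,cy)
lens=np.array([715,-346.8,287.])+58*d
def rep(m=""):
    s=r.state(); print(m,"t%.1f"%s["time_s"],"pos",s["position"].round(1),"F",s["ft_force"].round(1),"w%.3f ff%.1f"%(s["gripper_width"],s["finger_force"]),"j",s["joints"].round(0)); return s
E
python3 - <<'E'
from geo import *
r.move_linear([180,-490,430],250)
r.move_pose(G(0)+[0,0,120],RL); rep("above")
r.move_linear(G(0)+[0,0,40],200); 
print(r.move_linear(G(0),60,contact_N=8)); rep("down")
r.grab(5); s=rep("grab")
cv2.imwrite("pics/s1.png",cv2.resize(r.grab_frame("side")[130:240,250:390],None,fx=5,fy=5));
E
```

```text
above t3.4 pos [493.1 203.4 369.1] F [-0.1 -0.3  0.3] w1.000 ff0.0 j [10. 26. 97. -0. 57. 95.]
False
down t4.7 pos [492.8 204.1 248.9] F [-0.2  0.3  0.1] w0.998 ff0.0 j [ 10.  37. 102.  -0.  41.  95.]
grab t5.9 pos [492.8 203.4 249. ] F [ 0.1 -5.8  0.3] w0.158 ff5.0 j [ 10.  37. 102.  -0.  41.  95.]
```

View pics/s1.png

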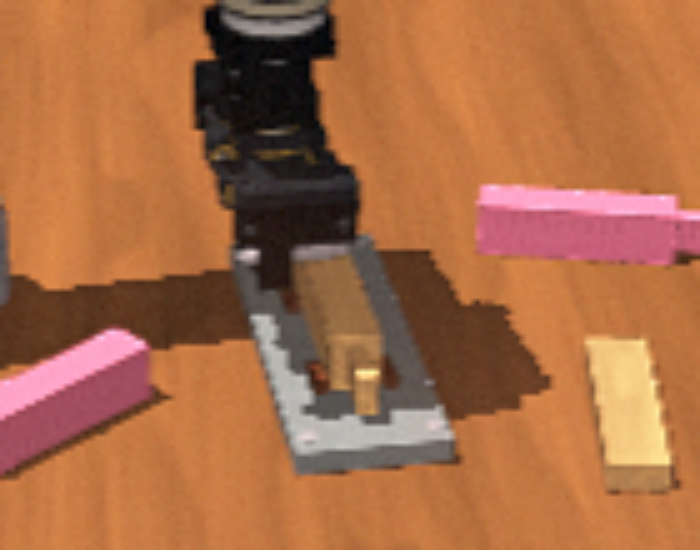

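Width 0.158 × 87 mm ≈ 13.7 mm, so the crossbar is gripped. The side force says only one pad is carrying load. I'll centre the hand along jig x, then raise along the arc while watching the force.

Run:
```python
from geo import *
dx=0
for i in range(6):
    if abs(r.state()["ft_force"]@ex)<2.5: break
    dx+=1.0*np.sign(r.state()["ft_force"]@ex); r.move_linear(G(0,dx),20); print(dx,(r.state()["ft_force"]@ex).round(1))
for th in np.arange(.1,1.71,.1):
    r.move_linear(G(th,dx),60)
    s=r.state(); F=s["ft_force"]; print("%.1f"%th,(F@ex).round(1),(F@ey).round(1),F[2].round(1),"%.3f"%s["gripper_width"],end=" | ")
    if np.linalg.norm(F)>35: print("STOP");break
rep("\nend"); cv2.imwrite("pics/s2.png",cv2.resize(r.grab_frame("side")[100:240,250:390],None,fx=4,fy=4))
np.save("dx.npy",dx)
```

```text
1.0 1.2
0.1 3.4 -0.4 1.3 0.156 | 0.2 4.0 -0.3 1.7 0.163 | 0.3 5.4 -1.7 2.3 0.157 | 0.4 6.6 -0.4 4.3 0.158 | 0.5 7.9 -1.1 4.9 0.158 | 0.6 9.7 -1.1 8.3 0.160 | 0.7 10.5 -0.3 7.5 0.169 | 0.8 10.6 -0.4 6.1 0.186 | 0.9 9.4 -1.3 7.2 0.206 | 1.0 5.6 0.8 7.5 0.162 | 1.1 2.9 0.2 7.3 0.161 | 1.2 1.2 0.2 6.7 0.163 | 1.3 0.4 1.4 5.3 0.159 | 1.4 -0.8 2.3 4.1 0.156 | 1.5 -0.8 2.0 3.0 0.158 | 1.6 -1.9 1.7 1.8 0.156 | 1.7 -1.5 2.5 0.3 0.158 | 
end t11.6 pos [481.1 316.1 347.9] F [2.3 1.8 0.3] w0.158 ff5.0 j [ 22.  31.  93.   0.  57. 106.]
```

View pics/s2.png

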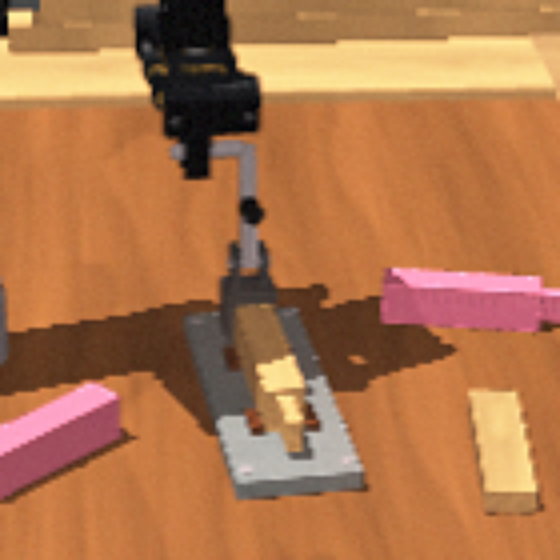

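The picture shows the lever upright, its crossbar in the fingers at about (205,150), and the rail still in the jig. Next I'll release it, move over the rail and grip it.

```bash
cat >> geo.py <<'E'
GX=-14; GZ=24   # grasp on rail, rail coordinates
E
python3 - <<'E'
from geo import *
p=r.state()["position"]
r.let_go(); r.move_linear(p+[0,0,60],200)
T=P(GX,0,18+GZ)+164*ez
opts=[]
for sg in(1,-1):
    R=rot(sg*ey,-ez); Rf=rot(sg*np.cross(cu,-d),-cu)
    tf=lens+100*d-(90-GX)*(-d)+(GZ-20)*cu+164*cu
    a=r.inverse_kinematics(T,R); b=r.inverse_kinematics(tf,Rf)
    print(sg,a,b)
    if a is not None and b is not None: opts.append((abs(a[5]),sg))
sg=min(opts)[1]; np.save("sg.npy",sg); R=rot(sg*ey,-ez)
r.move_pose(T+[0,0,150],R); rep("above")
r.move_linear(T+[0,0,45],200)
print(r.move_linear(T,60,contact_N=8)); rep("down")
cv2.imwrite("pics/s3.png",np.hstack([cv2.resize(r.grab_frame("side")[120:240,260:380],None,fx=3,fy=3),cv2.resize(r.grab_frame("top")[150:250,200:320],None,fx=3.6,fy=3.6)]))if 0 else cv2.imwrite("pics/s3.png",cv2.resize(r.grab_frame("side")[120:240,260:380],None,fx=4,fy=4))
E
```

```text
1 [ 1.00510217e+01  4.29493391e+01  9.77314569e+01 -2.54444375e-14
  3.93192040e+01  4.25102175e+00] [-20.20659305  25.44837938  97.5404336  -12.75914204  44.69706599
 -46.98503212]
-1 None [-20.20659305  25.44837938  97.5404336  -12.75914204  44.69706599
 133.01496788]
above t15.0 pos [532.4 207.2 355.5] F [ 0.4 -0.6  0.9] w0.999 ff0.0 j [10. 30. 93.  0. 58.  4.]
False
down t16.6 pos [532.7 207.2 206.1] F [ 0.3 -0.   0.1] w0.997 ff0.0 j [10. 43. 98.  0. 39.  4.]
```

View pics/s3.png

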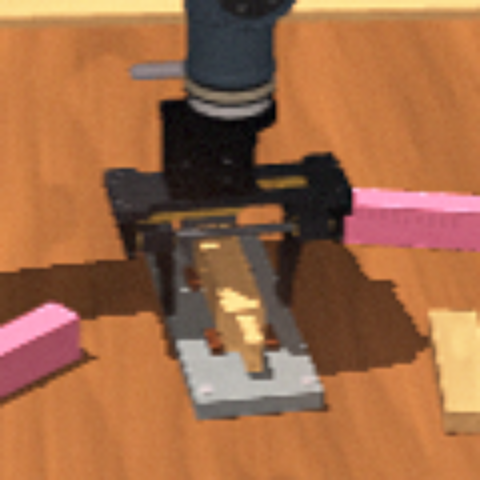

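The fingers straddle the rail at about (220,260), and the lever crossbar is still up behind the wrist at (155,70). I'll grip, centre if one-sided, and lift.

Run:
```python
from geo import *
r.grab(12); rep("grab"); 
T=P(GX,0,18+GZ)+164*ez; dy=0
for i in range(5):
    F=r.state()["ft_force"]@ey
    if abs(F)<4: break
    dy+=np.sign(F); r.move_linear(T+dy*ey,20); print(dy,(r.state()["ft_force"]@ey).round(1))
r.grab(30); rep("grip30")
p=T+dy*ey
r.move_linear(p+[0,0,30],60); rep("up30")
r.move_linear(p+[0,0,150],150); rep("up150"); r.dwell(.3)
cv2.imwrite("pics/s4.png",cv2.resize(r.grab_frame("side")[60:240,230:410],None,fx=3.3,fy=3.3))
```

```text
grab t17.6 pos [533.5 207.2 206.3] F [ 2.8 -0.4 -0.2] w0.368 ff12.0 j [10. 43. 98. -0. 39.  4.]
grip30 t17.8 pos [533.5 207.2 206.3] F [ 3.7  1.2 -0.2] w0.370 ff30.0 j [10. 43. 98. -0. 39.  4.]
up30 t18.4 pos [532.  207.1 236. ] F [ 0.8 -0.2 -0.8] w0.365 ff30.0 j [10. 40. 97.  0. 43.  4.]
up150 t19.4 pos [532.1 207.  355.1] F [-0.2 -0.3 -2.2] w0.367 ff30.0 j [10. 30. 93. -0. 58.  4.]
```

View pics/s4.png

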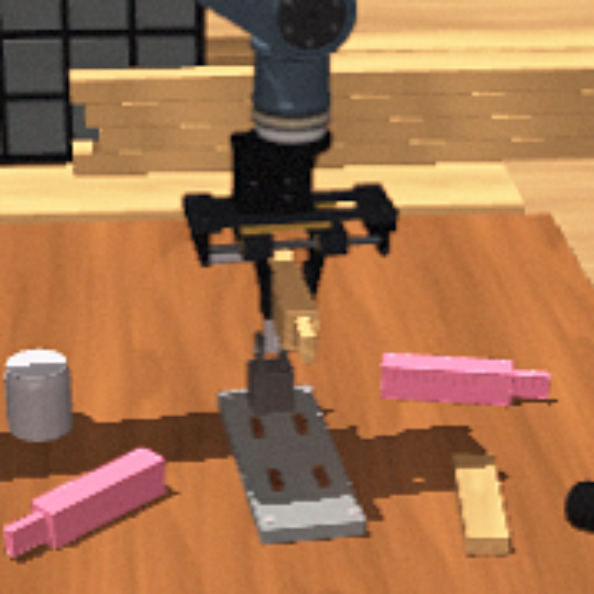

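The rail is lifted level, the jig is empty and the lever is up. Now I'll move to a stand-off on the line of sight and then go straight in.

```bash
cat >> geo.py <<'E'
RF=rot(np.cross(cu,-d),-cu)
TF=lambda dist:lens+(dist+90-GX)*d+(GZ-20)*cu+164*cu
E
python3 - <<'E'
from geo import *
p=r.state()["position"]
r.move_linear(p+80*ex+[0,0,20],150)
r.move_pose(TF(200),RF); rep("pre")
r.move_linear(TF(100),60); r.dwell(.5); s=rep("final"); print(TF(100), (s["tool_rot"]-RF).round(3).tolist())
S=r.grab_frame("side");T=r.grab_frame("top"); cv2.imwrite("pics/sF.png",S);cv2.imwrite("pics/tF.png",T)
np.set_printoptions(precision=1,suppress=True)
print("pred tip,butt side",proj("side",[lens,lens+100*d,lens+280*d]),"top",proj("top",[lens,lens+100*d,lens+280*d]))
def c(i,x,y,w,h,k):
    o=cv2.resize(i[y:y+h,x:x+w],None,fx=k,fy=k,interpolation=cv2.INTER_CUBIC)
    for j in range(0,w,10): cv2.putText(o,str(x+j),(j*k,8),0,.3,(0,255,255));cv2.line(o,(j*k,0),(j*k,4),(0,255,255))
    for j in range(0,h,10): cv2.putText(o,str(y+j),(0,j*k),0,.3,(0,255,255))
    return o
cv2.imwrite("pics/cF.png",np.vstack([c(S,310,150,150,75,5)[:,:700],c(T,320,100,140,90,5)])[:600] if 0 else np.vstack([c(S,320,165,130,60,6)[:330],c(T,330,125,130,45,6)]))
E
```

```text
pre t21.2 pos [490.  -23.  350.5] F [-0.1 -0.4 -0.4] w0.365 ff30.0 j [-13.  24. 107. -17.  38. -36.]
final t23.6 pos [ 544.6 -102.6  377.6] F [ 0.3  0.6 -1.3] w0.365 ff30.0 j [-20.  25.  98. -13.  45. -47.]
[ 544.62909822 -102.57903962  377.54213572] [[-0.0, -0.0, 0.0], [-0.0, 0.0, -0.0], [-0.0, 0.0, 0.0]]
pred tip,butt side [[405.3 212.9]
 [373.7 205.5]
 [325.4 194.2]] top [[412.5 142.5]
 [385.7 161.4]
 [338.8 194.4]]
```

View pics/cF.png

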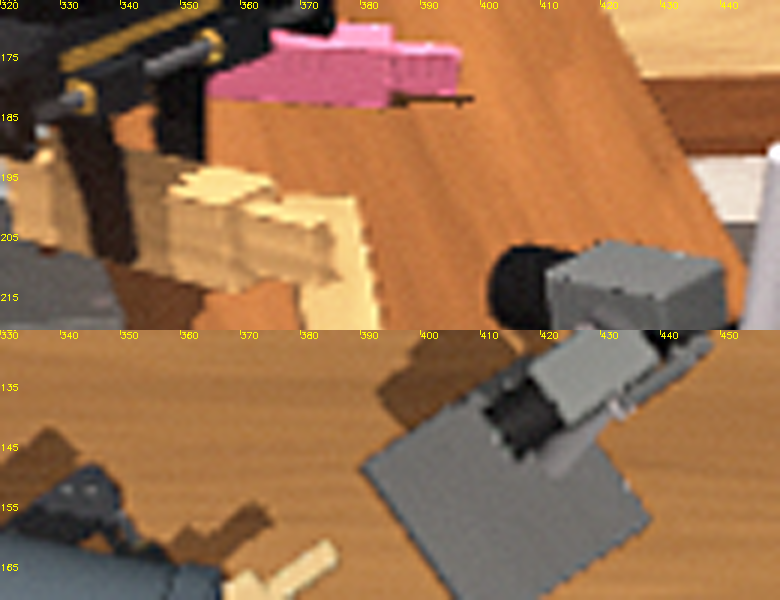

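View pics/sF.png

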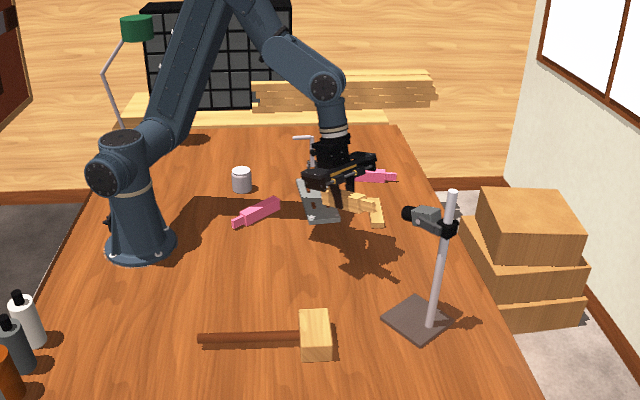

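The tenon's end face is at about side (374,207) and top (385,161.5). The predictions were (373.7,205.5) and (385.7,161.4), so it agrees within a few mm. The lever is up at (303,140), and the tin, offcut and mallet haven't moved.

Run:
```python
from bench import r
print(r.job_done())
```

```text
the job is handed in; nothing more can be done
None
```

I raised the lever, took the rail out of the jig and handed the job in with the rail gripped and its tenon pointing into the lens, end face about 100 mm from the glass; the hand-in returned no pass or fail result.

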